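# Throw off the ratchet pawl and wind the grill grate down

### The arm

A 6-joint arm with a two-finger parallel gripper is mounted at the origin on the work surface. World frame = base frame: x ahead of the robot, y to its left, z up, the work surface at z = 0. Lengths are in mm, angles in rad, forces in N, time in s.
With the tool pointing down it reaches from about 350 to 975 mm from the base axis. Payload 7.1 kg.
Tool frame: the origin (TCP) lies on the centre line of the jaws, within the pads' length; the fingertips stand arm.tip_extent ahead of it and the grasp point (between the pads) lies 11 mm behind it (arm.tip_extent is the distance from the TCP to the fingertips, in mm); z points along the fingers, y is the line along which they close (so a half turn about z gives the same grasp; the last joint's range is limited). The gripper opens to 88 mm and grips with 3 to 60 N. Pads are 20 mm wide; open, the fingers measure 115 mm over their backs; the gripper's body (75 mm by 178 mm) begins 61 mm behind the grasp point.
Start: joints at [-1.252, 0.423, 1.63, -0, 1.089, -0.019], TCP at [207.15, -589.656, 207.475] pointing down, gripper open.
Joint ranges: [-3, 3], [-0.9, 2.11], [0.09, 2.58], [-1.31, 4.45], [0.11, 2.69], [-2.54, 2.54]. Speed limits (rad/s): [2.39, 2.39, 3.01, 3.14, 3.14, 3.14].

### API

Orientations are given as a rotation vector (axis times angle).
In Python, from plant import status, read_camera, camera_model, order, arm gives the robot as it stands. The module is installed in compiled form; this text tells all that it offers.
- The arm moves only by the tool servo_tool, never from a script. Its argument "steps" is a list of rows, each a list of 7 numbers: the turn, a rotation vector about the world's x, y, z in units of 180 degrees (1.0 is 180 degrees), then the shift along the world's x, y, z in units of 1000 mm (1.0 is 1000 mm), then the gripper command: -1 is shut, 1 is fully open, values between are in proportion. A call has exactly 5 rows; each row is the pose to reach, as a shift and turn from the pose commanded when the call began, turning the shorter way round; what a row does not reach only later rows make up. A row lasts 1/10 s, in which the tool goes at most 50 mm and 8.59 degrees, less where a joint would pass 70% of its speed; a pose out of reach is approached as far as the arm can. A call with a number of a shift or a turn outside -1 to 1 is refused whole. A call with a gripper value outside its range is refused whole. The fingers move at their own pace and stop on an object; the grip force is fixed at half the most. Time passes only in rows, so rows that repeat a pose let the fingers close, or fill a call up. It gives the time, the measured TCP pose, the force, the opening and the grip force at its end, in the units of the state.
- status.sense(): the state, without advancing time (a new reading comes with each control period).
- read_camera(name): name is "scene" or "top"; returns (picture, depth): 384x512x3 uint8, blue, green, red; 384x512 float32, mm along the optical axis (not along the pixel's ray), 0 where there is no reading.
- camera_model(name): a dict with "intrinsics" (3x3 intrinsics, pixels), "dist" ([k1, k2, p1, p2, k3] as OpenCV has them; the pictures are not rectified), "cam_to_world" (4x4, takes a point from camera to world coordinates). Camera axes: x right, y up, looking along -z (the intrinsics and any distortion apply to the point x, -y, -z); pixel columns grow to the right and rows downward; lengths in mm; the calibration is good to about 2 mm. A picture is of the moment at which its call begins. camera_model takes no time and is no camera call.
- order.finish_job(): hands the job in; it is judged then, once.
The state is a dict: "time": time; "q": joint angles; "joint_vel": joint speeds; "tau": joint torques, N m; "eef_pos": TCP position; "eef_rot": TCP orientation; "ft_force": force on the tool from outside, world axes, zero at the start; "wrist_torque": the same for the moment, N m; "opening": finger opening in mm; "grasp_force": force on a finger pad.
Only numpy, scipy, OpenCV 4.12 (cv2) and the standard library are available. Lean on these libraries where they do the work, as an engineer would, in place of code of your own. Each camera call takes 0.05 s, during which the arm holds its last target. There are 200 camera calls.

### The job

Lower the raised grate of the table grill so that it can be put away: pick up the wooden-handled steel rod, work it under the tail of the red ratchet pawl and flick the pawl gently up and right over on to its back stop, keeping your fingers off it, then lay the rod down on the worktop. Then wind the crank by its wooden grip, over the top and away from you, until you feel the grate come to rest on the charcoal tray, without forcing it and without pushing on the grate itself, and let go. Leave everything else on the worktop where it stands.

Things in the scene. Friction and masses are not known exactly. Their poses are not given: they have to be found in the camera images.
- lift: fixed frame of the grill's crank lift, a steel box of plates on a 270 x 180 mm base with a 377 mm square mast at its back. Origin: on the worktop right under the shaft. x points away from the robot, along the pawl; y points left, along the level shaft, to the firebox; z up. All offsets below in mm in this frame
- pawl (a joint): angle (rad) of the red drop pawl about its pin. 0: engaged, level, pointing to -x (to the robot), nose in the wheel: the crank cannot lower. It grows as the tail is lifted up and over. No spring: let go below 1.5 it falls back in; past 1.6 it falls over by its own weight and stays at its back stop, 2.35. The tail takes about 1 N, at first up to 7 N more where the load hangs on the nose
- pawl_bar: the red pawl bar, 8 mm thick, 12 wide. Origin on its pin's axis; turns with it: its own -x axis runs along the bar to the tail. The bar ends in a thumb plate 28 wide, from 90 to 120 mm from the pin. The nose hangs 51 to 59 mm from the pin, 10 mm below the bar's underside
- pawl_tail (a point): the end of the pawl's tail, 120 mm from the pin, at half thickness. Engaged: x = -75, y = -28, z = 200; its underside is then at z = 196, a 20 mm gap over the front guard's top edge
- rod: the loose rod: wooden handle 110 mm long, 22 x 22 mm in section, with a straight round steel bar 10 mm thick out of its front end. Origin: middle of the handle's underside; own x axis towards the tip, z up as it lies; the bar's axis is 11 mm above the underside. 140 g, balances 37 mm ahead of the origin. It lies on its handle on the worktop
- rod_tip (a point): centre of the rod's free end, 170 mm ahead of the body's origin
- shaft (a joint): angle (rad) of the crank shaft: about 0.05 at the start, crank arm pointing to -x of the lift (to the robot). It grows as the grip goes up, over the top and away from the robot, and lowers the grate by 28 mm per rad; it can turn to 3.3. A drag brake holds it wherever it is left: 2 to 5 N along the circle turns it
- crank_grip: the wooden crank grip, 100 mm long along the lift's y, 23 to 25 mm thick, free to spin on its pin; origin: its middle, 65 mm from the shaft's axis, at y = -130. Pinch it from above across its thickness
- grate: the steel grate, 270 x 220 mm, about 0.9 kg, on an arm and carriage that slide down the mast on a rack; it hangs raised over the firebox. Origin: over the lift's origin, level with the grate's underside (z = about 193 at shaft angle 0)
- firebox: red firebox left of the lift, 320 x 270 mm, rim at 150; origin under its centre. In it hangs the dark charcoal tray, at a height that is not measured: its rim, on which the grate comes to rest, is anywhere from 118 to 146 above the worktop. From there the push at the grip rises above the brake's, by about 6 N per 0.1 rad; more than some 15 N at the grip is forcing it
- saucer: white saucer, 124 mm wide, bystander; origin under its centre
- cup: white espresso cup with a handle, 72 mm wide and 55 mm high, bystander; origin under its centre
- paprika: spice jar with a red lid, 42 mm wide, 95 mm high, bystander; origin under its centre
- herbs: spice jar with a green lid, 42 mm wide, 95 mm high, bystander; origin under its centre
- oil: amber oil bottle, 64 mm wide, 210 mm high, bystander; origin under its centre
- brush: brush with a wooden handle lying on the worktop, bystander
- tongs: steel tongs with black tips lying on the worktop, about 230 mm long, bystander
- shaft_axis (a point): point on the crank shaft's axis (which runs along the lift's y at z = 150) abreast of the grip's middle: x = 0, y = -130. The crank arm turns at y = -72, the 80 mm ratchet wheel at y = -28
- guard_top (a point): middle of the top edge of the lift's thin front guard plate, which faces the robot: x = -66, y = -28, z = 176. The plate is 94 wide; cheek plates run back from it at the same height (y = -50 and +38)
- pawl_pin (a point): the pawl's hinge pin, level along y: x = 45, y = -28, z = 200
Things that resemble listed ones, but are neither listed nor needed, are in the scene too. Of the things like the rod, leave any that is purple; of the rest the larger one is meant.

How it is judged (in metres and radians):
On the way, in this order (a step that is already met when the one before it is completed fails the run):
1. the pawl is thrown over and rests back (value of joint pawl above 2.1 rad), for 0.2 s.
2. the grate rests on the charcoal tray (contact force between grate and firebox above 3 N), for 0.2 s.
At the end, for the whole second after the job is handed in: the pawl lies thrown over on its back stop (joint above 2.1 rad), the grate is at rest on the charcoal tray of the firebox and bears on it with more than 3 N, and the rod lies at rest on the worktop (handle's underside less than 30 mm and tip less than 40 mm above it) (value of joint pawl above 2.1 rad and contact force between grate and firebox above 3 N and linear speed of grate below 0.005 m/s and height (world z) of rod below 0.03 m and height (world z) of rod_tip below 0.04 m and linear speed of rod below 0.02 m/s); the robot touches nothing.
It fails at once if the rod presses on the pawl with more than 15 N (contact force between rod and pawl_bar above 15 N).
It fails at once if the grate is forced down on the tray with more than 40 N (contact force between grate and firebox above 40 N).
It fails at once if the gripper or arm touches the pawl, or the grate is pushed by gripper, arm or rod instead of the crank (contact force between any of the fingers, the arm and pawl_bar above 0.5 N or contact force between any of the fingers, the arm, rod and grate above 2 N).
It fails at once if the rod is let go in the air (height (world z) of rod above 0.05 m and contact force between rod and anything else below 0.05 N).
It fails at once if a bystander is moved by more than 30 mm (distance of any of saucer, cup, paprika, herbs, oil, brush, tongs from where it was at the start of the episode above 0.03 m).
It also fails if it takes over 72 s, if anything falls off the work surface, if the arm or the gripper's body presses on something with over 40 N, if the wrist force passes 120 N, or if a joint passes its speed limit or range.

## Working session

There is one attempt and no reset: what is moved stays moved. The work goes in short steps, Python scripts to look and compute and a tool call to move; the robot and the scene stay as the last step left them, time stands still between calls to the robot, and variables do not carry over. Pictures are saved under pics/ and viewed, at most 10 in all, crops included, and the job is handed in when it is done.

Besides the shell and the picture viewer there is one more tool, called as name(argument=value, ...), one argument or row to a line, values as JSON. servo_tool: Moves the arm, as the interface text tells. Shifts and turns lie within -1 to 1; 1 stands for 1000 mm of shift or 180 degrees of turn. Its arguments: {"type":"object","properties":{"steps":{"type":"array","items":{"type":"array","items":{"type":"number","minimum":-1,"maximum":1}}}},"required":["steps"]}

```bash
mkdir -p pics
cat > h.py <<'E'
import numpy as np, cv2
from plant import status, read_camera, camera_model, order, arm
def ray(cam,uv):
    m=camera_model(cam);K=np.array(m["intrinsics"],float);d=np.array(m["dist"],float);T=np.array(m["cam_to_world"])
    p=cv2.undistortPoints(np.array(uv,float).reshape(-1,1,2),K,d).reshape(-1,2)
    r=np.c_[p[:,0],-p[:,1],-np.ones(len(p))]@T[:3,:3].T
    return T[:3,3],r
def plane(cam,uv,z):
    o,r=ray(cam,uv); return o+r*((z-o[2])/r[:,2])[:,None]
def dep(cam,uv,D):
    o,r=ray(cam,uv); uv=np.array(uv,int).reshape(-1,2); return o+r*D[uv[:,1],uv[:,0]][:,None]
def proj(cam,P):
    m=camera_model(cam);T=np.linalg.inv(np.array(m["cam_to_world"]));P=np.array(P,float).reshape(-1,3)
    c=P@T[:3,:3].T+T[:3,3]; c=c*[1,-1,-1]
    return cv2.projectPoints(c,np.zeros(3),np.zeros(3),np.array(m["intrinsics"],float),np.array(m["dist"],float))[0].reshape(-1,2)
def cross(uv1,uv2,c1="scene",c2="top"):
    o1,r1=ray(c1,uv1);o2,r2=ray(c2,uv2);r1=r1[0];r2=r2[0]
    A=np.c_[r1,-r2];t=np.linalg.lstsq(A,o2-o1,rcond=None)[0]
    a=o1+r1*t[0];b=o2+r2*t[1];return (a+b)/2,np.linalg.norm(a-b)
E
python3 - <<'E'
from h import *
for n in("scene","top"):
    p,d=read_camera(n);cv2.imwrite(f"pics/{n}0.png",p);np.save(n+"0.npy",d)
    cv2.imwrite(f"pics/{n}0b.png",cv2.resize(p,(800,600),interpolation=cv2.INTER_CUBIC))
    m=camera_model(n);print(n,np.round(m["cam_to_world"],2).tolist(),(d>0).mean())
s=status.sense();print(s["eef_rot"],s["opening"],s["ft_force"],arm.tip_extent)
E
```

```text
scene [[-0.77, -0.52, 0.36, 1031.83], [0.63, -0.65, 0.42, 576.67], [0.01, 0.55, 0.83, 1365.36], [0.0, 0.0, 0.0, 1.0]] 0.9960123697916666
top [[0.03, 0.99, -0.11, 366.96], [-1.0, 0.03, 0.0, -57.68], [0.0, 0.11, 0.99, 1254.29], [0.0, 0.0, 0.0, 1.0]] 0.9960479736328125
[-3.09553264e+00 -5.27848739e-01  3.28663680e-04] 87.5347903033684 [0.34503102 0.46858482 1.07374997] 8.0
```

View pics/scene0b.png

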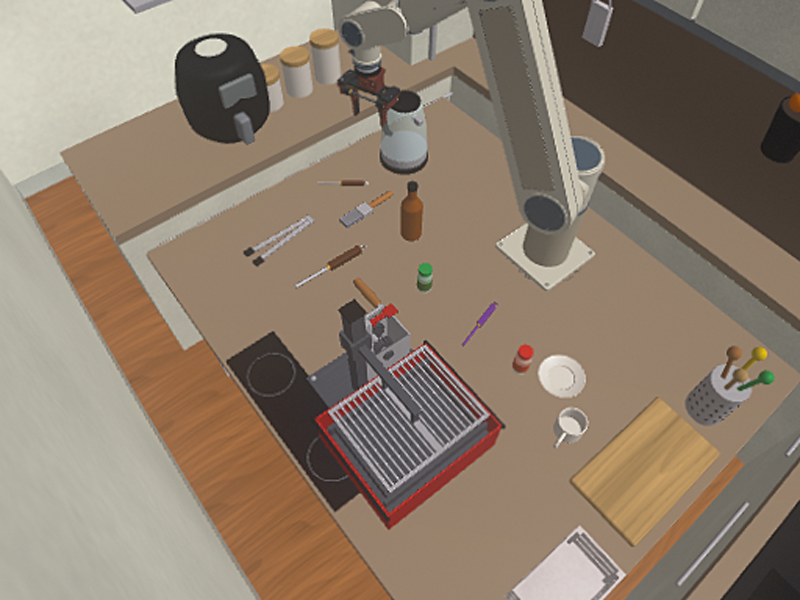

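View pics/top0b.png

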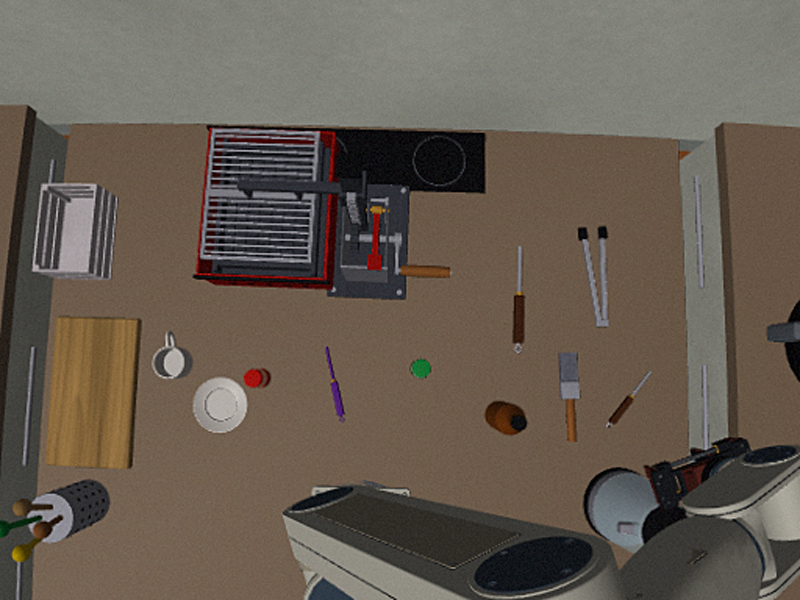

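The top view shows the rod candidates: a large brown rod at (518,300), a small brown one at (628,400) and a purple one at (335,385). The crank grip is at (425,271), the red pawl at (376,240) and the grate at (260,195). I choose the large brown one and will check it in a close crop.

Run:
```python
from h import *
a=cv2.imread("pics/top0.png");D=np.load("top0.npy");b=cv2.imread("pics/scene0.png");DS=np.load("scene0.npy")
A=cv2.resize(a[105:230,205:345],None,fx=4,fy=4,interpolation=cv2.INTER_CUBIC)  #560x500
cv2.imwrite("pics/c1.png",A)
B=cv2.resize(b[145:255,185:285],None,fx=5,fy=5,interpolation=cv2.INTER_CUBIC);cv2.imwrite("pics/c2.png",B)
def comp(img,D,cam,f,name,mn=15):
    h=cv2.cvtColor(img,cv2.COLOR_BGR2HSV).astype(int);m=f(h).astype(np.uint8)
    n,l,st,c=cv2.connectedComponentsWithStats(m)
    for i in range(1,n):
        if st[i,4]>=mn:
            ys,xs=np.where(l==i);P=dep(cam,np.c_[xs,ys],D)
            print(name,cam,st[i].tolist(),np.round(c[i],1),"med",np.round(np.median(P,0)),"min",np.round(np.percentile(P,3,0)),"max",np.round(np.percentile(P,97,0)))
brown=lambda h:(h[...,0]>4)&(h[...,0]<18)&(h[...,1]>140)&(h[...,2]<185)
red=lambda h:((h[...,0]<4)|(h[...,0]>176))&(h[...,1]>180)&(h[...,2]>110)
for f,n in((brown,"brown"),(red,"red")):
    comp(a,D,"top",f,n);comp(b,DS,"scene",f,n)
```

```text
brown top [434, 97, 7, 5, 21] [436.4  98.3] med [ 1235. -1171.  -752.] min [ 1085. -1198.  -759.] max [1243. -994. -444.]
brown top [256, 170, 32, 8, 211] [272.  173.2] med [ 567. -122.  164.] min [ 559. -167.  158.] max [579. -76. 169.]
brown top [328, 189, 7, 31, 176] [331.5 204. ] med [ 489. -344.   22.] min [ 440. -353.   13.] max [ 539. -335.   26.]
brown top [37, 203, 13, 6, 30] [ 42.6 205. ] med [457. 691.  23.] min [446. 669.  20.] max [465. 713.  28.]
brown top [46, 203, 8, 7, 17] [ 50.2 206.9] med [447. 660.  23.] min [404. 283.  20.] max [463. 677. 666.]
brown top [51, 204, 39, 32, 286] [ 71.3 216.4] med [422. 582.  23.] min [367. 522.  18.] max [461. 637.  28.]
brown top [39, 209, 12, 23, 80] [ 44.8 219.1] med [407. 677.  23.] min [368. 662.  20.] max [442. 698.  29.]
brown top [48, 216, 7, 7, 15] [ 51.1 219.3] med [404. 654.  24.] min [398. 645.  20.] max [417. 666.  28.]
brown top [50, 223, 6, 7, 15] [ 52.5 225.7] med [386. 648.  23.] min [374. 637.  21.] max [392. 657.  27.]
brown top [78, 223, 10, 13, 37] [ 83.7 228.2] med [380. 530.  23.] min [356. 521.  16.] max [39
[... 3550 characters left out ...]
50.] min [549. 225. 147.] max [553. 343. 155.]
red top [167, 177, 18, 1, 18] [175.5 177. ] med [550. 184. 150.] min [549. 159. 146.] max [550. 210. 154.]
red top [156, 237, 11, 11, 98] [161.2 241.8] med [342. 233.  96.] min [325. 217.   5.] max [358. 260. 100.]
red scene [237, 195, 18, 14, 74] [245.9 200.5] med [587. -19. 205.] min [566. -30. 200.] max [632.  -8. 209.]
red scene [332, 221, 9, 8, 57] [336.2 224.4] med [346. 233.  95.] min [327. 218.  90.] max [359. 249. 100.]
red scene [202, 263, 83, 68, 224] [232.2 296.5] med [850. 225. 150.] min [738.  76.  30.] max [869. 344. 155.]
red scene [249, 327, 13, 11, 16] [254.7 332.2] med [843. 343.  50.] min [818. 341.  35.] max [865. 345.  63.]
```

View pics/c1.png

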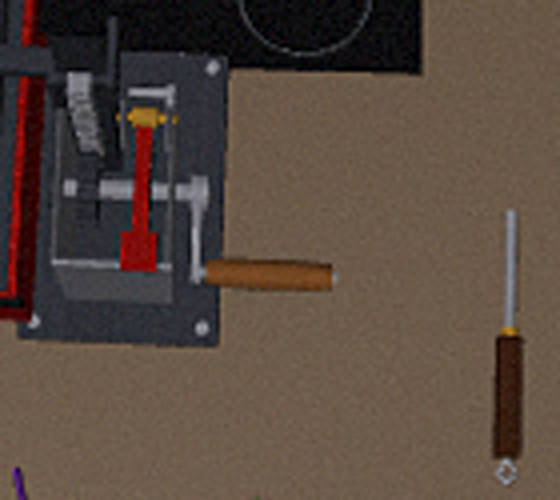

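View pics/c2.png

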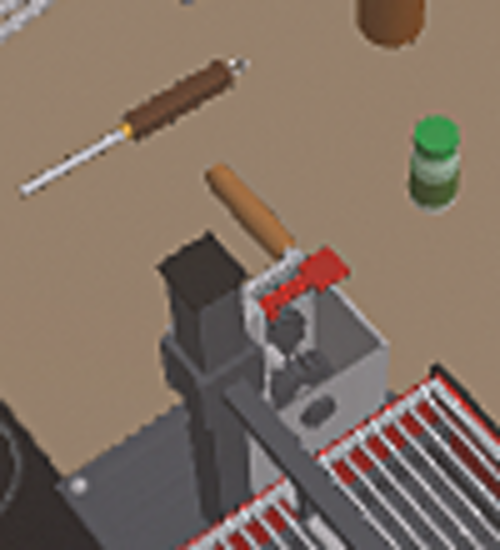

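The crops confirm the choice. The large brown rod has its tip at crop (511,210) and its handle from (509,336) to (507,458), tip pointing away from the robot. The pawl's tail plate is at (139,252) and the grip runs from (205,271) to (333,277).

Run:
```python
from h import *
T=lambda x,y:(205+x/4-.4,105+y/4-.4); S=lambda x,y:(185+x/5-.4,145+y/5-.4)
for n,t,s,z in(("tip",T(511,211),S(24,191),11),("hfront",T(509,336),S(133,128),20),("hback",T(507,458),S(225,66),20),
 ("tail",T(139,271),S(337,259),204),("gripin",T(205,271),S(288,245),164),("gripout",T(333,277),S(214,172),164),("pin",T(147,118),None,206),
 ("guardL",T(55,262),None,176),("guardR",T(172,266),None,176),("wheelshaftL",T(64,188),None,155),("shaftR",T(207,188),None,155)):
    print(n,"cross",(np.round(cross(t,s)[0],1),round(cross(t,s)[1],1)) if s else "", "plane",np.round(plane("top",t,z)[0],1))
# minAreaRect of rod handle & pawl
```

```text
tip cross (array([444.4, 126.3, 498.8]), np.float64(121.6)) plane [ 660.6 -349.    11. ]
hfront cross (array([476.7, 128.7, 395.6]), np.float64(201.2)) plane [ 544.9 -345.    20. ]
hback cross (array([517.8, 134.7, 310.6]), np.float64(290.5)) plane [ 436.3 -343.5   20. ]
tail cross (array([516.2, -88.9, 234.8]), np.float64(84.3)) plane [560.2 -20.8 204. ]
gripin cross (array([500.9, -45.9, 269.6]), np.float64(37.1)) plane [569.  -71.2 164. ]
gripout cross (array([492.2,  32.1, 351. ]), np.float64(71.2)) plane [ 567.1 -172.1  164. ]
pin cross  plane [679.1 -23.2 206. ]
guardL cross  plane [570.7  45.8 176. ]
guardR cross  plane [570.  -45.3 176. ]
wheelshaftL cross  plane [634.9  43.  155. ]
shaftR cross  plane [638.  -71.2 155. ]
```

Run:
```python
from h import *
T=lambda x,y:(205+x/4-.4,105+y/4-.4); S=lambda x,y:(185+x/5-.4,145+y/5-.4)
for n,t,s in(("tip",T(511,211),S(24,191)),("hfront",T(509,336),S(130,128)),("hback",T(507,458),S(225,69)),
 ("tail",T(139,271),S(337,259)),("gripin",T(205,271),S(288,245)),("gripout",T(333,277),S(214,172)),("pin",T(147,118),S(265,305))):
    p,e=cross(s,t);print(n,np.round(p,1),round(e,1))
s=status.sense();R=cv2.Rodrigues(np.array(s["eef_rot"]))[0];print(np.round(R,3),s["eef_pos"],s["time"])
```

```text
tip [ 660.  -348.4   13.7] 0.2
hfront [ 545.9 -346.5   14.2] 0.4
hback [ 437.4 -345.4   16.2] 2.5
tail [561.7 -21.2 199.3] 1.7
gripin [569.5 -72.1 165.7] 2.4
gripout [ 568.9 -173.   153.3] 0.5
pin [655.3 -12.3 247.8] 33.0
[[ 0.943  0.331 -0.   ]
 [ 0.331 -0.943  0.001]
 [ 0.    -0.001 -1.   ]] [ 206.99592097 -589.15807231  206.77608049] 0.1
```

servo_tool(
  steps=[
    [0,0,-0.023,0.04,0.03,0,1],
    [0,0,-0.046,0.08,0.06,0,1],
    [0,0,-0.069,0.12,0.09,0,1],
    [0,0,-0.092,0.16,0.12,0,1],
    [0,0,-0.1135,0.2,0.15,0,1],
  ],
)

```text
time: 0.6
eef_pos: [408.3, -438.1, 207.2]
eef_rot: [-3.141, 0.034, 0.001]
ft_force: [0.6, -1.0, -0.1]
opening: 87.8
grasp_force: 0.0
```

servo_tool(
  steps=[
    [0,0,0,0.035,0.025,-0.02,1],
    [0,0,0,0.07,0.05,-0.04,1],
    [0,0,0,0.1,0.075,-0.06,1],
    [0,0,0,0.122,0.093,-0.09,1],
    [0,0,0,0.122,0.093,-0.11,1],
  ],
)

```text
time: 1.1
eef_pos: [531.1, -343.6, 95.4]
eef_rot: [-3.14, 0.024, 0.001]
ft_force: [0.0, -0.1, 0.1]
opening: 87.6
grasp_force: 0.0
```

servo_tool(
  steps=[
    [0,0,0,-0.002,-0.003,-0.03,1],
    [0,0,0,-0.002,-0.003,-0.06,1],
    [0,0,0,-0.002,-0.003,-0.075,1],
    [0,0,0,-0.002,-0.003,-0.0835,1],
    [0,0,0,-0.002,-0.003,-0.0835,-1],
  ],
)

```text
time: 1.6
eef_pos: [526.7, -349.5, 13.2]
eef_rot: [-3.141, 0.03, 0.002]
ft_force: [0.7, -2.2, 0.9]
opening: 82.5
grasp_force: 0.0
```

servo_tool(
  steps=[
    [0,0,0,0,0,0,-1],
    [0,0,0,0,0,0,-1],
    [0,0,0,0,0,0,-1],
    [0,0,0,0,0,0,-1],
    [0,0,0,0,0,0,-1],
  ],
)

```text
time: 2.1
eef_pos: [527.3, -349.8, 14.4]
eef_rot: [3.141, -0.03, 0.001]
ft_force: [0.7, 0.8, -0.4]
opening: 43.3
grasp_force: 0.0
```

servo_tool(
  steps=[
    [0,0,0,0,0,0,-1],
    [0,0,0,0,0,0,-1],
    [0,0,0,0,0,0,-1],
    [0,0,0,0,0,0,-1],
    [0,0,0,0,0,0,-1],
  ],
)

```text
time: 2.6
eef_pos: [527.1, -349.6, 13.9]
eef_rot: [-3.141, 0.029, 0.0]
ft_force: [-0.1, -0.3, 0.1]
opening: 3.3
grasp_force: 0.0
```

Run:
```python
from h import *
a,D=read_camera("top");b,DS=read_camera("scene");cv2.imwrite("pics/t1.png",a);cv2.imwrite("pics/s1.png",b)
A=cv2.resize(a[130:240,270:380],(440,440),interpolation=cv2.INTER_CUBIC);B=cv2.resize(b[110:210,170:260],(360,400),interpolation=cv2.INTER_CUBIC)
C=np.zeros((440,800,3),np.uint8);C[:,:440]=A;C[:400,440:]=B;cv2.imwrite("pics/c3.png",C)
print(status.sense()["eef_pos"],status.sense()["opening"])
```

```text
[ 527.13419353 -349.61623474   13.92522073] 0.8079655202525474
```

View pics/c3.png

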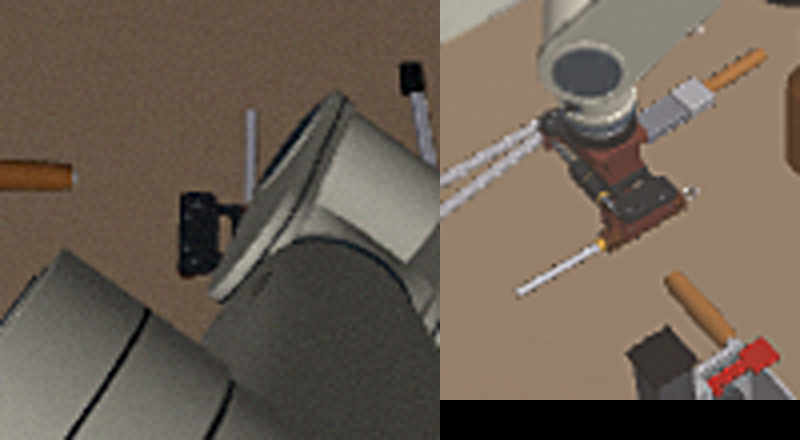

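The close-up shows the rod unmoved, with its tip at top (333,157) and the black fingers over the handle, but the gripper is shut on nothing. I'll measure where the fingers are using depth.

Run:
```python
from h import *
b,D=read_camera("scene");a,DT=read_camera("top")
for y in range(148,168,2):
    xs=np.arange(208,236,3);P=dep("scene",np.c_[xs,np.full(len(xs),y)],D)
    print(y,[(tuple(np.round(p).astype(int).tolist()),b[y,x].tolist()) for p,x in zip(P,xs)][::2])
for y in range(176,202,4):
    xs=np.arange(313,334,3);P=dep("top",np.c_[xs,np.full(len(xs),y)],DT);print("t",y,np.round(P).astype(int).tolist())
print(np.round(proj("scene",[[527,-349,14],[527,-349,75],[546,-346,20],[437,-345,20]]),1))
for i in range(3): read_camera("top");s=status.sense();print(np.round(s["eef_pos"],1),s["opening"],s["grasp_force"],np.round(s["q"],4).tolist())
```

```text
148 [((555, -321, 199), [66, 75, 123]), ((533, -311, 192), [58, 66, 100]), ((428, -439, -1), [115, 137, 156]), ((407, -419, 1), [108, 129, 150]), ((381, -405, -5), [108, 129, 151])]
150 [((562, -310, 202), [47, 55, 73]), ((536, -307, 186), [57, 65, 98]), ((506, -311, 159), [65, 75, 108]), ((413, -410, -1), [108, 129, 149]), ((391, -392, 1), [109, 129, 151])]
152 [((550, -336, 156), [57, 61, 75]), ((537, -308, 172), [55, 64, 98]), ((512, -302, 159), [62, 62, 63]), ((422, -398, 3), [108, 130, 151]), ((402, -377, 7), [107, 128, 150])]
154 [((550, -340, 138), [64, 65, 67]), ((538, -309, 158), [57, 66, 103]), ((514, -300, 149), [48, 51, 55]), ((497, -280, 155), [82, 90, 100]), ((408, -369, 4), [106, 128, 149])]
156 [((554, -335, 133), [65, 67, 70]), ((542, -305, 153), [65, 65, 65]), ((521, -290, 151), [63, 64, 67]), ((503, -272, 154), [56, 57, 62]), ((414, -362, 1), [122, 137, 154])]
158 [((561, -325, 135), [50, 50, 53]), ((548, -295, 154), [63, 64, 66]), ((528, -281, 151), [64, 65, 69]), ((510, -262, 155), [63, 63, 67]), ((421, -353, 0), [74, 93, 110])]
160 [((561, -328, 118), [78, 87, 9
[... 1207 characters left out ...]
513, -264, 153], [514, -273, 153], [514, -283, 152], [535, -325, 1], [480, -245, 410], [473, -240, 463]]
t 196 [[519, -281, 1], [501, -263, 154], [501, -273, 152], [501, -282, 156], [471, -238, 406], [464, -234, 460], [463, -238, 473]]
t 200 [[504, -281, 0], [505, -292, 2], [505, -303, 2], [505, -314, 1], [455, -228, 455], [455, -233, 464], [449, -228, 514]]
[[213.7 167.8]
 [212.5 159.5]
 [210.6 169.5]
 [229.9 158. ]]
[ 527.1 -349.6   14. ] 0.7038381743082296 0.0 [-0.6045, 0.6906, 1.7011, 0.0, 0.7499, 0.9851]
[ 527.2 -349.6   14. ] 0.36178561874150034 0.0 [-0.6045, 0.6906, 1.7011, 0.0, 0.7499, 0.985]
[ 527.1 -349.7   14. ] 0.6592572055492127 0.0 [-0.6045, 0.6906, 1.7011, 0.0, 0.7499, 0.9851]
```

Run:
```python
from h import *
print(arm.tip_extent,[k for k in dir(arm) if k[0]!="_"])
b,D=read_camera("scene")
for y in range(158,180):
    xs=np.arange(204,236);P=dep("scene",np.c_[xs,np.full(len(xs),y)],D)
    print(y,[(int(x),np.round(p).astype(int).tolist(),b[y,x].tolist()) for p,x in zip(P,xs) if 8<p[2]<110])
```

```text
8.0 ['Unreachable', 'tip_extent']
158 [(229, [441, -347, 20], [45, 55, 80])]
159 [(230, [443, -336, 25], [42, 64, 99]), (232, [431, -338, 14], [156, 163, 174]), (233, [425, -339, 9], [115, 122, 132])]
160 [(206, [527, -412, 10], [111, 132, 155]), (213, [532, -335, 89], [67, 72, 97]), (229, [450, -334, 26], [55, 73, 110]), (230, [443, -336, 18], [42, 57, 84]), (231, [438, -336, 14], [72, 89, 113])]
161 [(210, [539, -351, 72], [44, 50, 74]), (211, [538, -345, 76], [40, 44, 58]), (229, [452, -332, 22], [44, 58, 77]), (230, [446, -333, 16], [42, 54, 76])]
162 [(210, [539, -352, 63], [63, 74, 97]), (211, [540, -341, 75], [43, 51, 78])]
163 [(210, [538, -357, 51], [79, 93, 117]), (211, [539, -345, 64], [47, 55, 77]), (212, [539, -336, 73], [46, 53, 78]), (227, [462, -335, 12], [43, 53, 77]), (228, [457, -335, 8], [41, 58, 84])]
164 [(210, [536, -362, 37], [80, 93, 115]), (211, [536, -352, 47], [48, 55, 72]), (212, [535, -344, 54], [48, 55, 79]), (213, [534, -337, 60], [54, 63, 98]), (226, [468, -335, 9], [43, 53, 78])]
165 [(211, [538, -349, 44], [45, 50, 74]), (212, [539, -340, 54], [49, 
[... 1858 characters left out ...]
01, 190, 193]), (209, [557, -344, 13], [189, 172, 168]), (210, [553, -342, 11], [68, 124, 161]), (211, [549, -339, 11], [57, 87, 109]), (212, [546, -337, 11], [37, 46, 62])]
173 [(204, [581, -347, 22], [120, 132, 146]), (205, [577, -346, 19], [193, 187, 190]), (206, [572, -345, 17], [216, 207, 210]), (207, [567, -345, 13], [178, 170, 171])]
174 [(204, [583, -346, 17], [214, 206, 208]), (205, [578, -346, 13], [187, 179, 182]), (206, [573, -345, 10], [121, 129, 141]), (230, [488, -277, 9], [108, 128, 150]), (233, [477, -269, 9], [108, 129, 150])]
175 [(204, [585, -344, 13], [143, 143, 150])]
176 [(226, [508, -280, 8], [108, 128, 150])]
177 [(225, [515, -278, 8], [108, 129, 150])]
178 []
179 []
```

The depth shows the shut fingertips at about z=30, above the handle top at about 20, although the TCP reads 14. The fingers did not straddle the handle. I'll open and descend gently, watching force.

servo_tool(
  steps=[
    [0,0,0,0,0,0.02,1],
    [0,0,0,0,0.003,0.02,1],
    [0,0,0,0,0.003,0.02,1],
    [0,0,0,0,0.003,0.02,1],
    [0,0,0,0,0.003,0.02,1],
  ],
)

```text
time: 3.5
eef_pos: [526.8, -346.4, 33.3]
eef_rot: [-3.141, 0.029, 0.001]
ft_force: [0.8, 0.5, 0.1]
opening: 36.9
grasp_force: 0.0
```

servo_tool(
  steps=[
    [0,0,0,0,0,0,1],
    [0,0,0,0,0,0,1],
    [0,0,0,0,0,0,1],
    [0,0,0,0,0,0,1],
    [0,0,0,0,0,0,1],
  ],
)

```text
time: 4.0
eef_pos: [527.2, -346.7, 34.0]
eef_rot: [3.141, -0.029, 0.0]
ft_force: [-1.0, -0.7, 0.2]
opening: 77.1
grasp_force: 0.0
```

servo_tool(
  steps=[
    [0,0,0,0,0,-0.01,1],
    [0,0,0,0,0,-0.018,1],
    [0,0,0,0,0,-0.02,1],
    [0,0,0,0,0,-0.02,1],
    [0,0,0,0,0,-0.02,1],
  ],
)

```text
time: 4.5
eef_pos: [527.2, -346.7, 13.8]
eef_rot: [-3.141, 0.029, 0.0]
ft_force: [-1.3, 0.5, -0.7]
opening: 87.7
grasp_force: 0.0
```

Run:
```python
from h import *
b,D=read_camera("scene");cv2.imwrite("pics/s2.png",b);cv2.imwrite("pics/c4.png",cv2.resize(b[125:190,190:260],(700,600)[0:1]+(650-50,),interpolation=cv2.INTER_CUBIC))
s=status.sense();print(s["eef_pos"],s["ft_force"],s["opening"])
```

```text
[ 527.29296417 -346.70617614   14.02381094] [ 0.47743797 -0.74967898 -0.04320814] 87.7110209442066
```

View pics/c4.png

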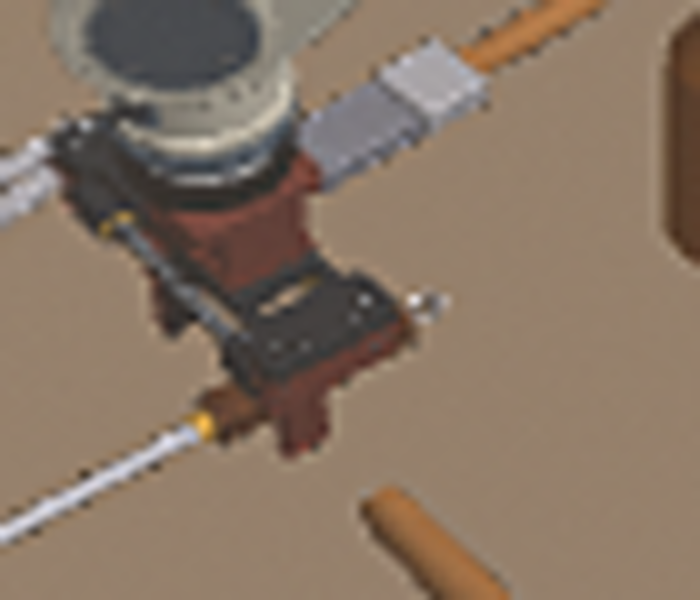

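Run:
```python
from h import *
b,D=read_camera("scene")
for uv in ([(218.5,173)],[(220,173.5)],[(221.5,172)],[(220,171.5)],[(220,169)]):
    o,r=ray("scene",uv);print(uv,"x=527:",np.round(o+r[0]*((527-o[0])/r[0,0])),"depth",np.round(dep("scene",uv,D)[0]))
```

```text
[(218.5, 173)] x=527: [ 527. -311.   14.] depth [ 538. -292.   43.]
[(220, 173.5)] x=527: [ 527. -299.   23.] depth [ 531. -292.   33.]
[(221.5, 172)] x=527: [ 527. -284.   50.] depth [ 523. -291.   38.]
[(220, 171.5)] x=527: [ 527. -296.   41.] depth [ 531. -289.   51.]
[(220, 169)] x=527: [ 527. -294.   62.] depth [ 527. -293.   62.]
```

The crop shows the open left fingertip at crop (298,452), which gives a true fingertip height of about 30 mm where 6 mm is expected. So I lower step by step, with force as the check.

servo_tool(
  steps=[
    [0,0,0,0,0,-0.002,1],
    [0,0,0,0,0,-0.004,1],
    [0,0,0,0,0,-0.006,1],
    [0,0,0,0,0,-0.006,1],
    [0,0,0,0,0,-0.006,1],
  ],
)

```text
time: 5.1
eef_pos: [527.1, -346.6, 7.9]
eef_rot: [-3.141, 0.029, 0.0]
ft_force: [0.0, 0.3, -0.1]
opening: 88.3
grasp_force: 0.0
```

servo_tool(
  steps=[
    [0,0,0,0,0,-0.002,1],
    [0,0,0,0,0,-0.004,1],
    [0,0,0,0,0,-0.005,1],
    [0,0,0,0,0,-0.005,1],
    [0,0,0,0,0,-0.005,1],
  ],
)

```text
time: 5.6
eef_pos: [527.2, -346.6, 2.9]
eef_rot: [-3.141, 0.03, 0.0]
ft_force: [-0.3, -0.8, -0.1]
opening: 87.5
grasp_force: 0.0
```

servo_tool(
  steps=[
    [0,0,0,0,0,-0.002,1],
    [0,0,0,0,0,-0.004,1],
    [0,0,0,0,0,-0.006,1],
    [0,0,0,0,0,-0.007,1],
    [0,0,0,0,0,-0.007,1],
  ],
)

```text
time: 6.1
eef_pos: [527.0, -346.5, -4.3]
eef_rot: [-3.141, 0.03, 0.001]
ft_force: [-0.4, -0.4, 0.4]
opening: 87.8
grasp_force: 0.0
```

Run:
```python
from h import *
b,D=read_camera("scene");h=cv2.cvtColor(b,cv2.COLOR_BGR2HSV)
for y in range(166,182):
    P=dep("scene",[(x,y) for x in range(216,225)],D);print(y,[(int(p[2]),int(p[1]),int(c[0]),int(c[1])) for p,c in zip(P,h[y,216:225])])
```

```text
166 [(137, -266, 8, 15), (133, -266, 8, 15), (142, -257, 173, 15), (140, -256, 0, 12), (134, -257, 8, 15), (130, -258, 15, 18), (127, -257, 30, 9), (124, -256, 4, 69), (116, -259, 6, 116)]
167 [(129, -267, 15, 36), (134, -261, 12, 20), (138, -256, 12, 20), (130, -259, 12, 21), (128, -257, 30, 9), (122, -259, 7, 73), (121, -257, 5, 116), (108, -263, 5, 117), (101, -264, 4, 112)]
168 [(126, -265, 9, 67), (133, -257, 19, 37), (131, -256, 20, 13), (131, -254, 6, 68), (122, -257, 6, 119), (106, -265, 6, 116), (100, -266, 5, 116), (102, -262, 5, 118), (89, -268, 10, 88)]
169 [(111, -271, 8, 99), (126, -258, 7, 88), (118, -260, 5, 115), (118, -258, 5, 109), (106, -263, 5, 113), (99, -265, 5, 110), (95, -265, 5, 115), (0, -326, 10, 88), (-1, -324, 16, 68)]
170 [(104, -271, 7, 68), (107, -266, 5, 118), (108, -263, 6, 65), (103, -263, 5, 108), (97, -265, 6, 113), (91, -266, 5, 109), (53, -288, 4, 133), (6, -317, 16, 67), (2, -316, 15, 68)]
171 [(93, -274, 11, 81), (100, -266, 6, 121), (96, -266, 6, 112), (97, -264, 6, 109), (55, -288, 5, 109), (47, -291, 6, 112), (41, -292, 3, 125), (4, -313, 
[... 1119 characters left out ...]
302, 15, 73), (3, -299, 15, 71), (0, -299, 16, 71), (1, -295, 15, 73), (0, -292, 14, 71), (3, -287, 15, 70), (2, -285, 14, 71), (0, -285, 14, 71), (2, -280, 15, 72)]
179 [(1, -298, 15, 72), (3, -294, 15, 73), (0, -294, 14, 71), (7, -286, 15, 72), (0, -288, 15, 73), (5, -282, 15, 71), (0, -282, 15, 72), (1365, 576, 15, 73), (1, -276, 14, 71)]
180 [(6, -291, 15, 73), (1, -291, 15, 72), (0, -290, 15, 72), (3, -284, 15, 73), (-3, -286, 15, 73), (0, -280, 14, 71), (4, -275, 15, 72), (-3, -277, 15, 71), (6, -268, 15, 71)]
181 [(3, -288, 15, 73), (-2, -289, 15, 70), (2, -283, 15, 71), (3, -279, 15, 72), (0, -280, 15, 71), (0, -276, 15, 73), (-1, -274, 15, 72), (7, -266, 14, 72), (-2, -269, 15, 71)]
```

servo_tool(
  steps=[
    [0,0,0,0,0,-0.003,1],
    [0,0,0,0,0,-0.006,1],
    [0,0,0,0,0,-0.008,1],
    [0,0,0,0,0,-0.01,1],
    [0,0,0,0,0,-0.01,1],
  ],
)

```text
time: 6.65
eef_pos: [526.9, -346.5, -14.4]
eef_rot: [-3.141, 0.029, 0.001]
ft_force: [0.3, 0.7, 0.2]
opening: 87.9
grasp_force: 0.0
```

servo_tool(
  steps=[
    [0,0,0,0,0,0,-1],
    [0,0,0,0,0,0,-1],
    [0,0,0,0,0,0,-1],
    [0,0,0,0,0,0,-1],
    [0,0,0,0,0,0,-1],
  ],
)

```text
time: 7.15
eef_pos: [527.2, -346.7, -13.9]
eef_rot: [3.141, -0.03, 0.0]
ft_force: [0.3, -0.1, 0.2]
opening: 51.3
grasp_force: 0.0
```

servo_tool(
  steps=[
    [0,0,0,0,0,0,-1],
    [0,0,0,0,0,0,-1],
    [0,0,0,0,0,0,-1],
    [0,0,0,0,0,0,-1],
    [0,0,0,0,0,0,-1],
  ],
)

```text
time: 7.65
eef_pos: [527.2, -346.7, -14.0]
eef_rot: [3.141, -0.029, 0.0]
ft_force: [0.6, -0.7, -0.2]
opening: 21.7
grasp_force: 30.0
```

Gripped: opening 21.7 mm and 30 N. The rod's axis (z=11) corresponds to a reported z of -14, so I carry a +25 mm offset. Lift, then carry to just in front of the pawl tail.

servo_tool(
  steps=[
    [0,0,0,0,0,0.02,-1],
    [0,0,0,-0.01,0,0.055,-1],
    [0,0,0,-0.03,0.02,0.09,-1],
    [0,0,0,-0.05,0.04,0.12,-1],
    [0,0,0,-0.07,0.07,0.15,-1],
  ],
)

```text
time: 8.15
eef_pos: [456.4, -276.6, 137.0]
eef_rot: [3.141, -0.031, 0.001]
ft_force: [0.2, 0.1, -0.2]
opening: 21.9
grasp_force: 30.0
```

servo_tool(
  steps=[
    [0,0,0,-0.015,0.04,0.01,-1],
    [0,0,0,-0.03,0.08,0.02,-1],
    [0,0,0,-0.045,0.12,0.025,-1],
    [0,0,0,-0.06,0.16,0.025,-1],
    [0,0,0,-0.07,0.19,0.025,-1],
  ],
)

```text
time: 8.65
eef_pos: [385.5, -84.8, 161.1]
eef_rot: [-3.141, 0.029, 0.001]
ft_force: [1.5, -0.4, -1.2]
opening: 21.6
grasp_force: 30.0
```

servo_tool(
  steps=[
    [0,0,0,0,0.03,0,-1],
    [0,0,0,0,0.055,0,-1],
    [0,0,0,0,0.068,0,-1],
    [0,0,0,0,0.068,0,-1],
    [0,0,0,0,0.068,0,-1],
  ],
)

```text
time: 9.15
eef_pos: [387.1, -18.7, 161.0]
eef_rot: [3.141, -0.028, -0.0]
ft_force: [-0.0, 0.2, -0.8]
opening: 21.7
grasp_force: 30.0
```

Run:
```python
from h import *
a,DT=read_camera("top");b,D=read_camera("scene")
A=cv2.resize(a[125:225,200:290],(396,440),interpolation=cv2.INTER_CUBIC);B=cv2.resize(b[170:260,210:300],(400,400),interpolation=cv2.INTER_CUBIC)
cv2.imwrite("pics/t3.png",a);cv2.imwrite("pics/s3.png",b)
C=np.zeros((440,800,3),np.uint8);C[:,:396]=A;C[:400,400:]=B;cv2.imwrite("pics/c5.png",C)
s=status.sense();print(s["eef_pos"],s["ft_force"],s["opening"])
print(proj("top",[[539,-20.5,186]]),proj("scene",[[539,-20.5,186]]))
```

```text
[387.17799336 -19.23229794 160.9712844 ] [-0.64492593  0.08501637 -1.32899321] 21.779457398408773
[[239.22052421 180.20839199]] [[257.00954032 195.34717111]]
```

View pics/c5.png

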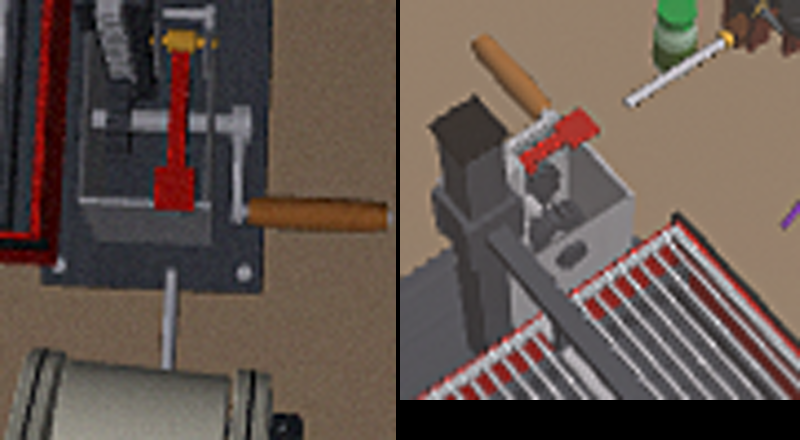

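The crop shows the rod's tip at top (172,271), in line with the pawl's plate at (174,190), and in the scene half at (629,101). Both give the tip's position.

Run:
```python
from h import *
p,e=cross((210+229/4.444-.4,170+101/4.444-.4),(200+171.5/4.4-.4,125+271/4.4-.4));print("tip",np.round(p,1),e)
D=np.load("scene0.npy")
a=cv2.imread("pics/t3.png")
t=lambda x,y:(200+x/4.4-.4,125+y/4.4-.4)
s=lambda x,y:(210+(x-400)/4.444-.4,170+y/4.444-.4)
# tail end corners: top (155,209),(194,206); scene (582,110),(599,129)
for tt,ss in((t(155,209),s(599,129)),(t(194,206),s(582,110))): p,e=cross(ss,tt);print("tail",np.round(p,1),e,plane("top",tt,204))
print("rod @ferrule", plane("top",t(168,360),186))
print("guard corner R", plane("top",t(211,204),176),plane("top",t(80,203),176), "pin",plane("top",t(181,41),207))
```

```text
tip [519.8 -19.3 190.1] 0.03726910491255501
tail [561.6  -7.3 200.7] 1.2331248918832147 [[560.59417057  -7.04434351 204.        ]]
tail [562.7 -32.6 201.7] 3.3464969107859432 [[563.43003567 -33.83269137 204.        ]]
rod @ferrule [[458.07938236 -18.60975126 186.        ]]
guard corner R [[570.43695314 -45.17462049 176.        ]] [[568.62497083  47.51173982 176.        ]] pin [[679.32777366 -21.36897661 207.        ]]
```

servo_tool(
  steps=[
    [0,0,0,0.012,0,0,-1],
    [0,0,0,0.024,0,0,-1],
    [0,0,0,0.034,0,0,-1],
    [0,0,0,0.042,0,0,-1],
    [0,0,0,0.05,0,0,-1],
  ],
)

```text
time: 9.75
eef_pos: [438.0, -18.8, 160.8]
eef_rot: [-3.141, 0.03, 0.0]
ft_force: [-0.1, -0.1, -2.0]
opening: 21.8
grasp_force: 30.0
```

servo_tool(
  steps=[
    [0,0,0,0.004,0,0,-1],
    [0,0,0,0.008,0,0,-1],
    [0,0,0,0.012,0,0,-1],
    [0,0,0,0.012,0,0,-1],
    [0,0,0,0.012,0,0,-1],
  ],
)

```text
time: 10.25
eef_pos: [448.9, -18.6, 161.0]
eef_rot: [-3.141, 0.029, 0.0]
ft_force: [-0.2, 0.0, -0.9]
opening: 22.2
grasp_force: 30.0
```

Run:
```python
from h import *
a,DT=read_camera("top");b,D=read_camera("scene");cv2.imwrite("pics/t4.png",a);cv2.imwrite("pics/s4.png",b)
A=cv2.resize(a[125:200,215:265],(400,600),interpolation=cv2.INTER_CUBIC);B=cv2.resize(b[170:230,225:265],(400,600),interpolation=cv2.INTER_CUBIC)
cv2.imwrite("pics/c6.png",np.hstack([A,B]))
s=status.sense();print(s["eef_pos"],s["ft_force"],s["opening"])
```

```text
[448.83607273 -18.62898534 160.96103915] [ 0.15564758 -0.21701362 -2.10110089] 21.47933416255669
```

View pics/c6.png

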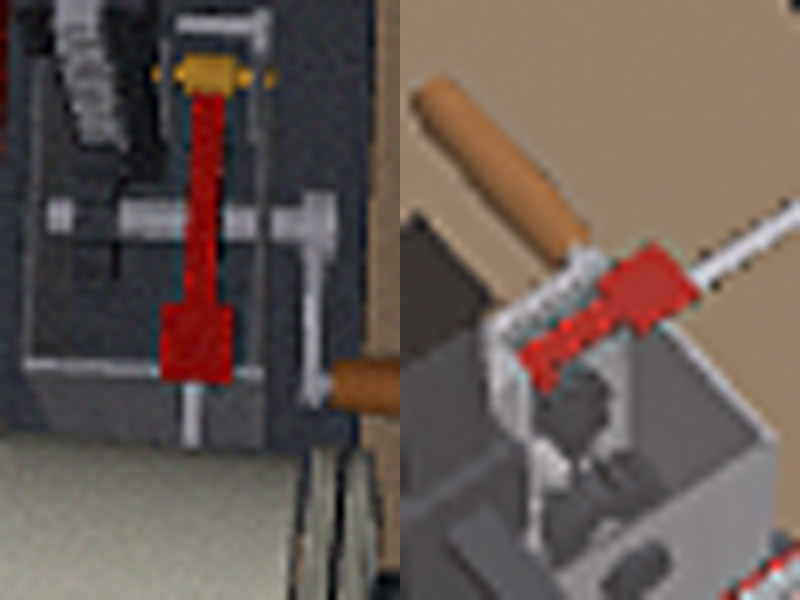

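The rod passes under the red thumb plate, entering at crop (193,385), about 20 mm deep and clear of the guard. Now raise slowly.

servo_tool(
  steps=[
    [0,0,0,0,0,0.002,-1],
    [0,0,0,0,0,0.004,-1],
    [0,0,0,0,0,0.006,-1],
    [0,0,0,0,0,0.008,-1],
    [0,0,0,0,0,0.01,-1],
  ],
)

```text
time: 10.85
eef_pos: [449.0, -18.7, 171.1]
eef_rot: [3.141, -0.03, -0.0]
ft_force: [-0.0, 0.7, -2.5]
opening: 21.5
grasp_force: 30.0
```

servo_tool(
  steps=[
    [0,0,0,0,0,0.002,-1],
    [0,0,0,0,0,0.004,-1],
    [0,0,0,0.001,0,0.006,-1],
    [0,0,0,0.001,0,0.008,-1],
    [0,0,0,0.002,0,0.01,-1],
  ],
)

```text
time: 11.35
eef_pos: [451.0, -18.7, 181.1]
eef_rot: [-3.141, 0.03, 0.0]
ft_force: [-0.3, 0.1, -2.5]
opening: 21.7
grasp_force: 30.0
```

servo_tool(
  steps=[
    [0,0,0,0,0,0.002,-1],
    [0,0,0,0,0,0.004,-1],
    [0,0,0,0.001,0,0.006,-1],
    [0,0,0,0.001,0,0.008,-1],
    [0,0,0,0.002,0,0.01,-1],
  ],
)

```text
time: 11.85
eef_pos: [453.0, -18.6, 191.1]
eef_rot: [-3.141, 0.029, 0.0]
ft_force: [-0.6, 0.6, -1.7]
opening: 22.3
grasp_force: 30.0
```

```bash
cat > pawl.py <<'E'
from h import *
# angle of the pawl from the red points' depth in the scene view
def look(i):
    b,D=read_camera("scene");a,DT=read_camera("top");cv2.imwrite(f"pics/s{i}.png",b);cv2.imwrite(f"pics/t{i}.png",a)
    for c,im,d in(("scene",b,D),("top",a,DT)):
        h=cv2.cvtColor(im,cv2.COLOR_BGR2HSV).astype(int);m=((h[...,0]<5)|(h[...,0]>175))&(h[...,1]>150)&(h[...,2]>90)
        ys,xs=np.where(m);P=dep(c,np.c_[xs,ys],d);P=P[(P[:,0]>540)&(P[:,0]<830)&(abs(P[:,1]+22)<30)&(P[:,2]>170)&(P[:,2]<360)]
        if len(P)<6: print(c,"few",len(P));continue
        q=P[np.argsort(np.hypot(P[:,0]-680,P[:,2]-200))[-12:]].mean(0)
        print(c,len(P),"far end",np.round(q),"angle",round(float(np.arctan2(q[2]-204,680-q[0])),2))
    s=status.sense();print(np.round(s["eef_pos"],1),np.round(s["ft_force"],1),s["opening"],s["time"])
E
python3 -c "import pawl;pawl.look(5)"
```

```text
scene 89 far end [571. -21. 234.] angle 0.27
top 168 far end [568. -21. 235.] angle 0.27
[453.4 -18.7 191.3] [-1.   0.4 -2.4] 21.74919618142032 11.95
```

No slip: pawl is at 0.27 rad. Follow the arc.

servo_tool(
  steps=[
    [0,0,0,0.002,0,0.006,-1],
    [0,0,0,0.004,0,0.012,-1],
    [0,0,0,0.006,0,0.018,-1],
    [0,0,0,0.009,0,0.024,-1],
    [0,0,0,0.012,0,0.03,-1],
  ],
)

```text
time: 12.45
eef_pos: [465.6, -18.7, 221.7]
eef_rot: [3.141, -0.03, 0.001]
ft_force: [-0.1, -0.7, -1.6]
opening: 21.5
grasp_force: 30.0
```

servo_tool(
  steps=[
    [0,0,0,0.003,0,0.005,-1],
    [0,0,0,0.007,0,0.01,-1],
    [0,0,0,0.011,0,0.014,-1],
    [0,0,0,0.015,0,0.018,-1],
    [0,0,0,0.019,0,0.022,-1],
  ],
)

```text
time: 12.95
eef_pos: [484.5, -18.6, 243.2]
eef_rot: [-3.141, 0.03, 0.0]
ft_force: [-0.8, 0.3, -2.3]
opening: 21.7
grasp_force: 30.0
```

servo_tool(
  steps=[
    [0,0,0,0.005,0,0.004,-1],
    [0,0,0,0.01,0,0.008,-1],
    [0,0,0,0.015,0,0.011,-1],
    [0,0,0,0.02,0,0.014,-1],
    [0,0,0,0.024,0,0.016,-1],
  ],
)

```text
time: 13.45
eef_pos: [508.7, -18.7, 259.3]
eef_rot: [-3.141, 0.029, -0.001]
ft_force: [-1.0, -0.5, -1.7]
opening: 21.7
grasp_force: 30.0
```

```bash
python3 -c "import pawl;pawl.look(6)"
```

```text
scene 31 far end [641. -20. 315.] angle 1.23
top 25 far end [639. -22. 314.] angle 1.21
[508.9 -18.6 259.3] [-0.3 -0.4 -1.7] 21.816906847915938 13.55
```

servo_tool(
  steps=[
    [0,0,0,0.006,0,0.002,-1],
    [0,0,0,0.012,0,0.004,-1],
    [0,0,0,0.018,0,0.006,-1],
    [0,0,0,0.024,0,0.007,-1],
    [0,0,0,0.029,0,0.008,-1],
  ],
)

```text
time: 14.05
eef_pos: [537.8, -18.7, 267.1]
eef_rot: [-3.141, 0.03, -0.0]
ft_force: [-1.5, 0.1, -1.0]
opening: 21.8
grasp_force: 30.0
```

servo_tool(
  steps=[
    [0,0,0,0.005,0,0,-1],
    [0,0,0,0.01,0,0,-1],
    [0,0,0,0.015,0,0,-1],
    [0,0,0,0.02,0,0,-1],
    [0,0,0,0.025,0,0,-1],
  ],
)

```text
time: 14.55
eef_pos: [562.6, -18.7, 266.9]
eef_rot: [-3.141, 0.03, 0.0]
ft_force: [0.8, 0.6, -1.9]
opening: 21.8
grasp_force: 30.0
```

```bash
python3 -c "import pawl;pawl.look(7)"
```

```text
scene 11 far end [713. -25. 318.] angle 1.86
top 32 far end [720. -19. 315.] angle 1.92
[562.8 -18.6 266.9] [-0.7 -0.4 -1. ] 21.959419359287235 14.65
```

servo_tool(
  steps=[
    [0,0,0,-0.02,0,0,-1],
    [0,0,0,-0.05,0,0,-1],
    [0,0,0,-0.085,-0.01,0,-1],
    [0,0,0,-0.12,-0.03,0,-1],
    [0,0,0,-0.15,-0.06,-0.02,-1],
  ],
)

```text
time: 15.15
eef_pos: [412.1, -78.7, 248.6]
eef_rot: [3.141, -0.026, 0.007]
ft_force: [0.6, -2.2, -2.0]
opening: 21.7
grasp_force: 30.0
```

```bash
python3 -c "import pawl;pawl.look(8)"
```

```text
scene 66 far end [765. -22. 287.] angle 2.37
top 154 far end [762. -24. 286.] angle 2.35
[407.1 -79.9 245.1] [-1.   0.4 -1.3] 21.86087455944902 15.25
```

Pawl thrown over (2.35). Now lay the rod back down at its old place.

servo_tool(
  steps=[
    [0,0,0,0,-0.045,0,-1],
    [0,0,0,0,-0.09,0,-1],
    [0,0,0,0.02,-0.13,-0.01,-1],
    [0,0,0,0.045,-0.17,-0.03,-1],
    [0,0,0,0.065,-0.21,-0.05,-1],
  ],
)

```text
time: 15.75
eef_pos: [478.8, -290.5, 197.2]
eef_rot: [3.14, -0.03, 0.004]
ft_force: [1.6, 1.1, -0.9]
opening: 22.1
grasp_force: 30.0
```

servo_tool(
  steps=[
    [0,0,0,0.02,-0.03,-0.03,-1],
    [0,0,0,0.04,-0.045,-0.07,-1],
    [0,0,0,0.05,-0.055,-0.11,-1],
    [0,0,0,0.05,-0.055,-0.145,-1],
    [0,0,0,0.05,-0.055,-0.17,-1],
  ],
)

```text
time: 16.25
eef_pos: [526.8, -343.1, 24.1]
eef_rot: [-3.14, 0.03, 0.003]
ft_force: [-0.2, -0.4, -1.5]
opening: 22.0
grasp_force: 30.0
```

servo_tool(
  steps=[
    [0,0,0,0,0,-0.01,-1],
    [0,0,0,0,0,-0.02,-1],
    [0,0,0,0,0,-0.029,-1],
    [0,0,0,0,0,-0.034,-1],
    [0,0,0,0,0,-0.038,-1],
  ],
)

```text
time: 16.75
eef_pos: [527.6, -343.8, -10.4]
eef_rot: [3.141, -0.029, 0.002]
ft_force: [-0.2, 1.3, -1.2]
opening: 21.3
grasp_force: 30.0
```

servo_tool(
  steps=[
    [0,0,0,0,0,-0.001,-1],
    [0,0,0,0,0,-0.002,-1],
    [0,0,0,0,0,-0.002,-1],
    [0,0,0,0,0,-0.002,-1],
    [0,0,0,0,0,-0.002,-1],
  ],
)

```text
time: 17.25
eef_pos: [527.2, -343.6, -12.7]
eef_rot: [3.141, -0.029, 0.001]
ft_force: [1.0, -0.2, -1.2]
opening: 21.4
grasp_force: 30.0
```

servo_tool(
  steps=[
    [0,0,0,0,0,-0.001,-1],
    [0,0,0,0,0,-0.001,-1],
    [0,0,0,0,0,-0.001,1],
    [0,0,0,0,0,-0.001,1],
    [0,0,0,0,0,-0.001,1],
  ],
)

```text
time: 17.75
eef_pos: [527.2, -343.6, -13.8]
eef_rot: [3.141, -0.03, 0.0]
ft_force: [0.8, -0.6, -0.1]
opening: 42.7
grasp_force: 0.0
```

servo_tool(
  steps=[
    [0,0,0,0,0,0,1],
    [0,0,0,0,0,0,1],
    [0,0,0,0,0,0,1],
    [0,0,0,0,0,0,1],
    [0,0,0,0,0,0,1],
  ],
)

```text
time: 18.25
eef_pos: [527.1, -343.5, -13.9]
eef_rot: [-3.141, 0.03, -0.0]
ft_force: [0.1, -0.3, -0.2]
opening: 82.4
grasp_force: 0.0
```

servo_tool(
  steps=[
    [0,0,0,0,0,0.03,1],
    [0,0,0,0,0,0.08,1],
    [0,0,0,0,0,0.13,1],
    [0,0,0,0,0,0.18,1],
    [0,0,0,0,0.03,0.22,1],
  ],
)

```text
time: 18.75
eef_pos: [527.9, -315.9, 209.5]
eef_rot: [3.139, -0.034, 0.006]
ft_force: [0.6, 0.1, 0.6]
opening: 87.6
grasp_force: 0.0
```

Run:
```python
import pawl
from h import *
pawl.look(9)
a,D=read_camera("top");h=cv2.cvtColor(a,cv2.COLOR_BGR2HSV).astype(int)
m=(h[...,0]>4)&(h[...,0]<18)&(h[...,1]>140)&(h[...,2]<185);m=m.astype(np.uint8)
n,l,st,c=cv2.connectedComponentsWithStats(m)
for i in range(1,n):
    if st[i,4]>25:
        ys,xs=np.where(l==i);P=dep("top",np.c_[xs,ys],D);q=np.median(P,0)
        if 440<q[0]<620 and -420<q[1]<0: print(np.round(q),np.round(np.percentile(P,3,0)),np.round(np.percentile(P,97,0)),st[i].tolist())
```

```text
scene 65 far end [765. -20. 289.] angle 2.36
top 159 far end [763. -20. 288.] angle 2.35
[ 529.9 -313.2  212.5] [-1.2  0.7  0.8] 87.68405384839924 18.85
[ 567. -122.  164.] [ 558. -167.  158.] [578. -75. 169.] [256, 170, 32, 8, 210]
```

servo_tool(
  steps=[
    [0,0,0.04,0.01,0.03,0,1],
    [0,0,0.08,0.02,0.06,0,1],
    [0,0,0.12,0.03,0.09,0,1],
    [0,0,0.16,0.038,0.12,0,1],
    [0,0,0.2,0.038,0.15,0,1],
  ],
)

```text
time: 19.4
eef_pos: [565.0, -162.5, 204.1]
eef_rot: [-2.993, -0.95, 0.003]
ft_force: [0.6, 0.1, -0.4]
opening: 88.1
grasp_force: 0.0
```

servo_tool(
  steps=[
    [0,0,0.04,0,0.02,0,1],
    [0,0,0.08,0,0.035,0,1],
    [0,0,0.12,0,0.04,0,1],
    [0,0,0.16,0,0.04,0,1],
    [0,0,0.2,0,0.04,0,1],
  ],
)

```text
time: 19.9
eef_pos: [564.2, -123.3, 204.1]
eef_rot: [-2.552, -1.829, 0.003]
ft_force: [-1.2, -0.5, -0.3]
opening: 88.1
grasp_force: 0.0
```

servo_tool(
  steps=[
    [0,0,0.04,0,0,0,1],
    [0,0,0.08,0,0,0,1],
    [0,0,0.1,0,0,0,1],
    [0,0,0.1,0,0,0,1],
    [0,0,0.1,0,0,0,1],
  ],
)

```text
time: 20.4
eef_pos: [564.5, -123.6, 204.8]
eef_rot: [-2.243, -2.197, 0.002]
ft_force: [-0.1, -0.2, -0.1]
opening: 87.9
grasp_force: 0.0
```

Run:
```python
from h import *
s=status.sense();print(s["eef_pos"],np.round(cv2.Rodrigues(np.array(s["eef_rot"]))[0],3),np.round(s["q"],2))
a,D=read_camera("top");h=cv2.cvtColor(a,cv2.COLOR_BGR2HSV).astype(int)
m=((h[...,0]>4)&(h[...,0]<18)&(h[...,1]>140)&(h[...,2]<185)).astype(np.uint8)
ys,xs=np.where(m);P=dep("top",np.c_[xs,ys],D);k=(P[:,0]>420)&(P[:,0]<600)&(P[:,1]<-320)&(P[:,1]>-370)&(P[:,2]<60);Q=P[k];print("rod handle",np.round(Q.mean(0)),np.round(Q.min(0)),np.round(Q.max(0)))
```

```text
[ 564.46520984 -123.58032454  204.81466353] [[ 0.021  1.    -0.002]
 [ 1.    -0.021  0.   ]
 [ 0.    -0.002 -1.   ]] [-0.24  0.36  1.74 -0.    1.05 -0.22]
rod handle [ 488. -339.   21.] [ 437. -350.   -0.] [ 542. -330.   29.]
```

servo_tool(
  steps=[
    [0,0,0,0.0035,0.001,-0.025,1],
    [0,0,0,0.0035,0.001,-0.05,1],
    [0,0,0,0.0035,0.001,-0.068,1],
    [0,0,0,0.0035,0.001,-0.078,1],
    [0,0,0,0.0035,0.001,-0.083,1],
  ],
)

```text
time: 20.95
eef_pos: [568.0, -122.4, 122.0]
eef_rot: [-2.242, -2.199, 0.001]
ft_force: [0.4, -0.2, 0.5]
opening: 87.5
grasp_force: 0.0
```

servo_tool(
  steps=[
    [0,0,0,0,0,0,1],
    [0,0,0,0,0,0,-1],
    [0,0,0,0,0,0,-1],
    [0,0,0,0,0,0,-1],
    [0,0,0,0,0,0,-1],
  ],
)

```text
time: 21.45
eef_pos: [568.8, -122.6, 123.6]
eef_rot: [2.242, 2.2, 0.001]
ft_force: [0.3, -0.6, 0.0]
opening: 59.4
grasp_force: 0.0
```

servo_tool(
  steps=[
    [0,0,0,0,0,0,-1],
    [0,0,0,0,0,0,-1],
    [0,0,0,0,0,0,-1],
    [0,0,0,0,0,0,-1],
    [0,0,0,0,0,0,-1],
  ],
)

```text
time: 21.95
eef_pos: [570.7, -122.6, 123.6]
eef_rot: [2.24, 2.198, 0.004]
ft_force: [6.1, 0.9, -2.0]
opening: 23.9
grasp_force: 30.0
```

Run:
```python
from h import *
for i in range(2): read_camera("top");s=status.sense();print(np.round(s["eef_pos"],1),np.round(s["ft_force"],2),s["opening"],s["grasp_force"],s["time"])
```

```text
[ 570.7 -122.5  123.6] [ 5.7   1.22 -0.42] 24.29995605834344 29.999885112047195 22.0
[ 570.7 -122.6  123.7] [ 5.81  1.43 -1.08] 23.777019665345303 29.999693669378757 22.05
```

Grip pinched (24 mm, 30 N). The 6 N sideways preload means the true centre is about 2.5 mm farther in x, so I include that. Wind along the circle.

servo_tool(
  steps=[
    [0,0,0,0.0027,0,0.0032,-1],
    [0,0,0,0.0037,0,0.0097,-1],
    [0,0,0,0.0053,0,0.016,-1],
    [0,0,0,0.0076,0,0.0221,-1],
    [0,0,0,0.0104,0,0.0279,-1],
  ],
)

```text
time: 22.55
eef_pos: [578.7, -122.6, 151.4]
eef_rot: [-2.242, -2.2, 0.001]
ft_force: [-1.0, -2.1, -4.8]
opening: 24.1
grasp_force: 30.0
```

servo_tool(
  steps=[
    [0,0,0,0.0034,0,0.0055,-1],
    [0,0,0,0.0073,0,0.0107,-1],
    [0,0,0,0.0118,0,0.0155,-1],
    [0,0,0,0.0166,0,0.0198,-1],
    [0,0,0,0.0219,0,0.0235,-1],
  ],
)

```text
time: 23.05
eef_pos: [601.0, -122.9, 174.9]
eef_rot: [2.242, 2.2, -0.001]
ft_force: [-2.7, -5.2, -4.0]
opening: 24.3
grasp_force: 30.0
```

servo_tool(
  steps=[
    [0,0,0,0.0056,-0.0012,0.0032,-1],
    [0,0,0,0.0116,-0.0014,0.0059,-1],
    [0,0,0,0.0177,-0.0016,0.0079,-1],
    [0,0,0,0.0241,-0.0018,0.0094,-1],
    [0,0,0,0.0305,-0.002,0.0101,-1],
  ],
)

```text
time: 23.55
eef_pos: [631.9, -123.6, 184.7]
eef_rot: [-2.241, -2.2, -0.001]
ft_force: [-2.9, 4.7, -2.3]
opening: 24.2
grasp_force: 30.0
```

```bash
cat > gr.py <<'E'
from h import *
def look(i):
    a,D=read_camera("top");cv2.imwrite(f"pics/g{i}.png",a)
    # grate bars' height: points over the firebox
    ys,xs=np.mgrid[84:172,130:205];P=dep("top",np.c_[xs.ravel(),ys.ravel()],D);c=a[ys.ravel(),xs.ravel()].astype(int)
    k=(c.min(1)>120)&(P[:,2]>110)&(P[:,2]<230);print("grate top z",np.percentile(P[k,2],[20,50,80]).round(1),k.sum())
    s=status.sense();print(np.round(s["eef_pos"],1),np.round(s["ft_force"],2),s["opening"],s["time"])
E
python3 -c "import gr;gr.look(1)"
```

```text
grate top z [160.3 162.1 163.9] 1083
[ 633.  -123.5  184.8] [ 0.55  4.13 -2.  ] 23.94726526074164 23.6
```

servo_tool(
  steps=[
    [0,0,0,0.0033,0.0005,0.0001,-1],
    [0,0,0,0.0065,0.0007,0.0001,-1],
    [0,0,0,0.0097,0.0007,-0.0001,-1],
    [0,0,0,0.0097,0.0007,-0.0001,-1],
    [0,0,0,0.0097,0.0007,-0.0001,-1],
  ],
)

```text
time: 24.1
eef_pos: [641.8, -123.7, 184.6]
eef_rot: [2.242, 2.2, 0.002]
ft_force: [1.8, 3.8, -1.7]
opening: 23.5
grasp_force: 30.0
```

servo_tool(
  steps=[
    [0,0,0,0.0019,0.0003,-0.0002,-1],
    [0,0,0,0.0039,0.0004,-0.0004,-1],
    [0,0,0,0.0058,0.0004,-0.0007,-1],
    [0,0,0,0.0077,0.0004,-0.0011,-1],
    [0,0,0,0.0096,0.0004,-0.0015,-1],
  ],
)

```text
time: 24.6
eef_pos: [650.8, -123.8, 183.0]
eef_rot: [2.242, 2.2, -0.001]
ft_force: [-2.5, -0.4, 0.1]
opening: 23.9
grasp_force: 30.0
```

servo_tool(
  steps=[
    [0,0,0,0.0019,-0.0001,-0.0005,-1],
    [0,0,0,0.0038,-0.0001,-0.001,-1],
    [0,0,0,0.0056,-0.0002,-0.0016,-1],
    [0,0,0,0.0075,-0.0002,-0.0022,-1],
    [0,0,0,0.0093,-0.0002,-0.0029,-1],
  ],
)

```text
time: 25.1
eef_pos: [660.1, -123.9, 180.0]
eef_rot: [2.242, 2.2, -0.0]
ft_force: [-3.2, -3.1, 1.1]
opening: 24.1
grasp_force: 30.0
```

servo_tool(
  steps=[
    [0,0,0,0.0018,-0.0003,-0.0008,-1],
    [0,0,0,0.0036,-0.0005,-0.0016,-1],
    [0,0,0,0.0053,-0.0006,-0.0024,-1],
    [0,0,0,0.0071,-0.0006,-0.0033,-1],
    [0,0,0,0.0088,-0.0006,-0.0043,-1],
  ],
)

```text
time: 25.6
eef_pos: [668.9, -124.0, 175.7]
eef_rot: [-2.242, -2.2, -0.0]
ft_force: [-2.6, -0.0, -0.6]
opening: 24.0
grasp_force: 30.0
```

servo_tool(
  steps=[
    [0,0,0,0.0017,0,-0.001,-1],
    [0,0,0,0.0033,0,-0.0021,-1],
    [0,0,0,0.0049,0,-0.0032,-1],
    [0,0,0,0.0065,-0.0001,-0.0043,-1],
    [0,0,0,0.008,-0.0001,-0.0055,-1],
  ],
)

```text
time: 26.1
eef_pos: [676.4, -124.2, 170.3]
eef_rot: [-2.241, -2.2, 0.001]
ft_force: [-10.5, 0.5, 11.2]
opening: 23.7
grasp_force: 30.0
```

```bash
python3 -c "import gr;gr.look(2)"
```

```text
grate top z [139.7 141.5 143.4] 845
[ 676.3 -124.2  170.5] [-6.23 -0.29  3.4 ] 24.10129896365586 26.15
```

The push has risen clearly above the brake's (brake about 2.5 N, 7–15 N along the circle), so the grate is on the tray. Hold still, check, then let go.

servo_tool(
  steps=[
    [0,0,0,0,0,0,-1],
    [0,0,0,0,0,0,-1],
    [0,0,0,0,0,0,-1],
    [0,0,0,0,0,0,-1],
    [0,0,0,0,0,0,-1],
  ],
)

```text
time: 26.65
eef_pos: [676.3, -124.2, 170.5]
eef_rot: [-2.242, -2.2, 0.001]
ft_force: [-5.1, -0.1, 2.4]
opening: 23.7
grasp_force: 30.0
```

servo_tool(
  steps=[
    [0,0,0,0.0003,0,-0.0003,-1],
    [0,0,0,0.0006,0,-0.0005,-1],
    [0,0,0,0.0009,0,-0.0008,-1],
    [0,0,0,0.0009,0,-0.0008,-1],
    [0,0,0,0.0009,0,-0.0008,-1],
  ],
)

```text
time: 27.15
eef_pos: [676.3, -124.2, 170.3]
eef_rot: [-2.241, -2.199, 0.003]
ft_force: [-11.0, -0.0, 7.7]
opening: 23.7
grasp_force: 30.0
```

The crank did not move under 13 N, so the grate is firmly resting on the tray. Release.

servo_tool(
  steps=[
    [0,0,0,0,0,0,1],
    [0,0,0,0,0,0,1],
    [0,0,0,0,0,0,1],
    [0,0,0,0,0,0,1],
    [0,0,0,0,0,0,1],
  ],
)

```text
time: 27.65
eef_pos: [678.0, -124.2, 169.4]
eef_rot: [2.242, 2.2, 0.0]
ft_force: [-0.1, -0.5, 0.3]
opening: 60.5
grasp_force: 0.0
```

servo_tool(
  steps=[
    [0,0,0,0,0,0,1],
    [0,0,0,0,0,0,1],
    [0,0,0,0,0,0,1],
    [0,0,0,0,0,0,1],
    [0,0,0,0,0,0,1],
  ],
)

```text
time: 28.15
eef_pos: [677.7, -124.3, 169.5]
eef_rot: [2.242, 2.2, 0.0]
ft_force: [-0.1, -0.8, 0.5]
opening: 87.5
grasp_force: 0.0
```

servo_tool(
  steps=[
    [0,0,0,0,0,0.02,1],
    [0,0,0,0,0,0.05,1],
    [0,0,0,0,0,0.08,1],
    [0,0,0,-0.02,-0.02,0.1,1],
    [0,0,0,-0.05,-0.05,0.12,1],
  ],
)

```text
time: 28.65
eef_pos: [628.3, -173.6, 290.5]
eef_rot: [2.238, 2.203, 0.001]
ft_force: [-0.4, -1.8, 0.6]
opening: 87.7
grasp_force: 0.0
```

servo_tool(
  steps=[
    [0,0,0,-0.03,-0.03,0,1],
    [0,0,0,-0.05,-0.05,0,1],
    [0,0,0,-0.05,-0.05,0,1],
    [0,0,0,-0.05,-0.05,0,1],
    [0,0,0,-0.05,-0.05,0,1],
  ],
)

```text
time: 29.15
eef_pos: [578.4, -223.7, 289.5]
eef_rot: [2.242, 2.201, 0.001]
ft_force: [-0.3, -0.4, -0.3]
opening: 87.9
grasp_force: 0.0
```

Run:
```python
import gr,pawl
gr.look(3);pawl.look(10);
import cv2
b=cv2.imread("pics/s10.png");cv2.imwrite("pics/c7.png",cv2.resize(b,(800,600)))
```

```text
grate top z [139.6 141.6 143.5] 1045
[ 578.5 -223.5  289.3] [ 0.36 -0.63 -0.14] 87.73488665116125 29.2
scene 75 far end [765. -22. 288.] angle 2.36
top 153 far end [762. -22. 287.] angle 2.35
[ 578.3 -223.4  289.2] [ 0.8 -0.2 -0.4] 87.6147313523212 29.3
```

View pics/c7.png

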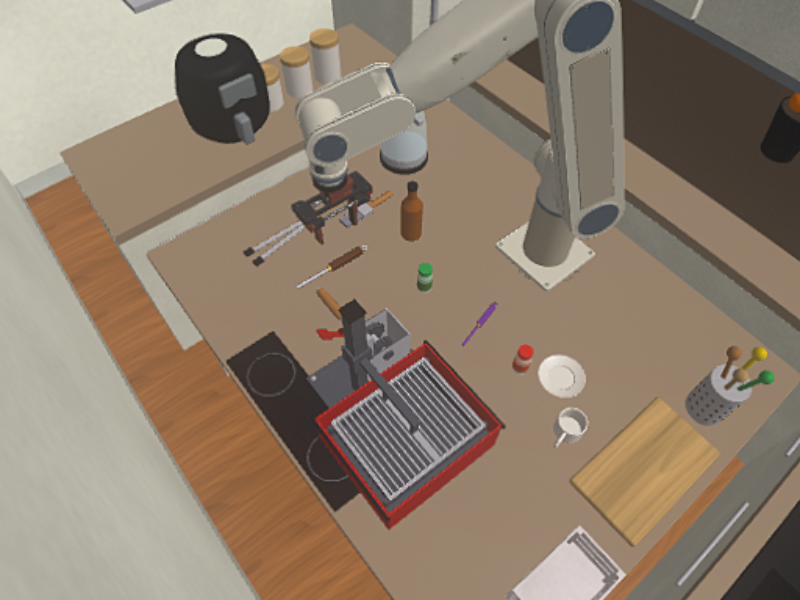

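The grate lies down in the firebox (405,430), the pawl is thrown over (330,333), the rod lies on the worktop (335,265), and nothing else has moved. The hand touches nothing, so I hand the job in.

```bash
python3 -c "
from h import *
print(order.finish_job())"
```

```text
the job is handed in; nothing more can be done
None
```

Job handed in (no verdict came back) at about 29 s of the 72 s limit: the pawl is over on its back stop, the rod is back on the worktop, the grate is down on the charcoal tray, and the crank is let go with nothing else seen to have moved; the push at the grip peaked briefly at about 15 N as the grate touched the tray.

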